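# Lift a painted case cover off its drying bearers with the lifter

## Task

The freshly painted dark case cover is drying across two wooden bearers. Take the orange-handled lifter from the yellow mat, slide its blade in under the cover between the bearers, lift the cover off without the gripper or arm touching it, and carry it level back to the mat. Gently set lifter and cover down together, blade flat on the mat, the cover lying flat on it and over the middle of the mat to a couple of centimetres, and let go; leave the round white tin where it stands.

Things in the scene. Friction and masses are not known exactly. Their poses are not given: they have to be found in the camera images.
- lifter: Loose lifter, 150 g: pale aluminium blade, 3 mm thick, 90 mm wide, with an upright orange handle. Origin: blade's underside below the handle's centre; x to the blade's tip, z up. Blade from x = -15 to +185 mm; carry the cover at about x = 100. Handle 24 (x) by 30 (y) mm, top at z = 96; grip it firmly (40 N+), best closing along x. Starts flat on the mat, blade pointing about to +y.
- cover: Loose dark grey lid, small yellow label, 85 g, 121 (x) by 183 (y) by 19 mm, hollow below. Origin: centre of its underside, z up; x points about to world +y. Lies 35 mm above the bench on two fixed wooden bearers along its x, 24 mm wide, 130 long, at y = +-75 mm (within 6): a tunnel 126 wide, 35 high, open at both ends. The lifter goes in along +x; its blade must reach under both rims, x = +-60.
- mat: Plain yellow mat fixed flat on the bench in front of the robot, 240 mm (its x) by 200 mm (its y), 2 mm thick; the lifter starts on it. Origin: centre of its underside, at bench height; z up; its x points about to world +y, towards the cover, the same way as the blade.
- tin: Bystander: a closed round white tin with a blue lid, 62 mm across, 24 mm high, standing on the bench beyond the work, away from the robot. Origin: centre of its underside.
There are look-alikes about, which are no part of the job. What is shaped like the lifter but green is not meant. There is more than one size of the cover; the job needs the larger.

How it is judged (in metres and radians):
On the way:
1. the cover is lifted clear of the bearers (its underside more than 50 mm above the bench), carried by the lifter (height (world z) of cover above 0.05 m and contact force between cover and lifter above 0.2 N and angle between cover's own z axis and vertical below 0.2 rad), for 0.2 s.
At the end, for the whole second after the job is handed in: The lifter rests flat on the yellow mat (within 4 degrees), released, with the cover lying flat on its blade (within 4 degrees, underside less than 12 mm above the bench), the cover's centre within 35 mm of the mat's centre, everything at rest (horizontal distance between cover and mat below 0.035 m and height (world z) of cover below 0.012 m and angle between each of cover, lifter's own z axis and vertical below 0.07 rad and contact force between cover and lifter above 0.2 N and contact force between lifter and mat above 0.2 N and linear speed of each of cover, lifter below 0.02 m/s); the robot touches nothing.
It fails at once if the gripper or arm touches the cover (contact force between any of the fingers, the arm and cover above 0.3 N).
It fails at once if the cover tips more than 20 degrees (angle between cover's own z axis and vertical above 0.35 rad).
It fails at once if the lifter is let fall: not held by the fingers while its origin is more than 20 mm above the bench (height (world z) of lifter above 0.02 m and contact force between the fingers and lifter below 0.05 N).
It fails at once if the tin is moved by more than 15 mm (distance of tin from where it was at the start of the episode above 0.015 m).
It also fails if it takes over 53 s, if anything falls off the work surface, if the arm or the gripper's body presses on something with over 40 N, if the wrist force passes 120 N, or if a joint passes its speed limit or range.

## Robot

A 7-joint arm with a two-finger parallel gripper is mounted at the origin on the work surface; the furniture and walls round the work are solid. World frame = base frame: x ahead of the robot, y to its left, z up, the work surface at z = 0. Lengths are in mm, angles in rad, forces in N, time in s.
With the tool pointing down it reaches from about 400 to 875 mm from the base axis. Payload 6.5 kg.
Tool frame: the origin (TCP) lies at the very end of the fingers, on their centre line; the grasp point (between the pads) lies 19 mm behind it; z points along the fingers, y is the line along which they close (so a half turn about z gives the same grasp; the last joint's range is limited). The gripper opens to 85 mm and grips with 20 to 120 N. Pads are 22 mm wide; open, the fingers measure 114 mm over their backs; the gripper's body (76 mm by 85 mm) begins 54 mm behind the grasp point. The pads swing forward as they close: fully open they stand 13 mm farther back than shut.
Start: joints at [-1.402, 0.536, -0.004, 1.538, 0.003, 1.067, -0.071], TCP at [151.217, 632.158, 231.29] pointing down, gripper open.
Joint ranges: [-2.7, 2.7], [-0.37, 2.16], [-1.27, 1.26], [0.24, 2.4], [-1.31, 4.45], [0.19, 1.91], [-2.76, 2.76]. Speed limits (rad/s): [2.39, 2.39, 3.14, 3.14, 3.14, 3.14, 3.14].

## Interface

Orientations are given as a rotation vector (axis times angle).
In Python, from rig import read_state, capture, camera_info, sign_off gives the robot as it stands.
- The arm moves only by the shell command python3 -m creep 'ROWS' [OPENING] [FORCE]. ROWS is JSON, a list of rows, each a list of 6 numbers: the shift along the tool's x, y, z in m, then the turn, a rotation vector about the tool's x, y, z in rad. In form: [[x, y, z, wx, wy, wz], ...]. A call has 1 to 20 rows; each row is the pose to reach, as a shift and turn from the pose commanded when the call began, along the tool's axes at that moment; what a row does not reach only later rows make up. A row lasts 1/8 s, in which the tool goes at most 62.5 mm and 10.7 degrees, less where a joint would pass 70% of its speed; a pose out of reach is approached as far as the arm can. A call with a gripper value outside its range is refused whole. OPENING is the opening, from 0 (shut) to 1 (fully open), set as the call begins (- or left out, the last holds). The fingers move at their own pace and stop on an object; FORCE is the grip in N (left out, the last holds). Time passes only in rows, so rows that repeat a pose let the fingers close. It gives the time, the measured TCP pose, the force, the opening and the grip force at its end, in the units of the state.
- read_state(): the state, without advancing time (a new reading comes with each control period).
- capture(name): name is "side" or "top"; returns (picture, depth): 420x560x3 uint8, red, green, blue; 420x560 float32, mm along the optical axis (not along the pixel's ray), 0 where there is no reading.
- camera_info(name): a dict with "intrinsics" (3x3 intrinsics, pixels), "cam_to_world" (4x4, takes a point from camera to world coordinates). Camera axes: x right, y up, looking along -z (the intrinsics and any distortion apply to the point x, -y, -z); pixel columns grow to the right and rows downward; lengths in mm; the calibration is good to about 2 mm. A picture is of the moment at which its call begins. camera_info takes no time and is no camera call.
- sign_off(): hands the job in; it is judged then, once.
The state is a dict: "time_s": time; "qpos": joint angles; "joint_velocities": joint speeds; "tau": joint torques, N m; "eef_pos": TCP position; "orientation": TCP orientation; "ft_force": force on the tool from outside, world axes, zero at the start; "wrist_torque": the same for the moment, N m; "gripper_width": opening from 0.0 (shut) to 1.0 (fully open); "gripper_force": force on a finger pad.
Only numpy, scipy, OpenCV 4.12 (cv2) and the standard library are available. Lean on these libraries where they do the work, as an engineer would, in place of code of your own. Each camera call takes 0.05 s, during which the arm holds its last target. There are 200 camera calls.

## Working session

There is one attempt and no reset: what is moved stays moved. The work goes in short steps, Python scripts to look and compute and a shell command to move; the robot and the scene stay as the last step left them, time stands still between calls to the robot, and variables do not carry over. Pictures are saved under pics/ and viewed, at most 10 in all, crops included, and the job is handed in when it is done.

```bash
ls; mkdir -p pics; cat > h.py <<'E'
import numpy as np, cv2
from rig import *
def snap(n,f):
    im,d=capture(n); cv2.imwrite(f'pics/{f}.png',im[:,:,::-1]); np.savez(f'pics/{f}.npz',im=im,d=d); return im,d
def world(n,uv,z=None,d=None):
    c=camera_info(n);K=np.array(c['intrinsics']);T=np.array(c['cam_to_world'])
    uv=np.atleast_2d(np.float64(uv)); r=np.c_[(uv[:,0]-K[0,2])/K[0,0],-(uv[:,1]-K[1,2])/K[1,1],-np.ones(len(uv))]
    if d is not None: return (r*np.asarray(d)[:,None])@T[:3,:3].T+T[:3,3]
    R=r@T[:3,:3].T; return T[:3,3]+R*((z-T[2,3])/R[:,2])[:,None]
E
python3 - <<'E'
from h import *
a,_=snap('top','top0');b,_=snap('side','side0')
for n in('top','side'): print(camera_info(n))
print(read_state())
E
```

```text
pics
{'intrinsics': array([[449.74620377,   0.        , 280.71826137],
       [  0.        , 449.74620377, 205.3846406 ],
       [  0.        ,   0.        ,   1.        ]]), 'cam_to_world': array([[ 9.69925644e-03,  9.87383144e-01, -1.58052052e-01,
         2.49085328e+02],
       [-9.99952790e-01,  9.66986167e-03, -9.55002551e-04,
         1.02543246e+02],
       [ 5.85388060e-04,  1.58053853e-01,  9.87430320e-01,
         1.76639768e+03],
       [ 0.00000000e+00,  0.00000000e+00,  0.00000000e+00,
         1.00000000e+00]])}
{'intrinsics': array([[530.56846962,   0.        , 275.78828727],
       [  0.        , 530.56846962, 208.49870647],
       [  0.        ,   0.        ,   1.        ]]), 'cam_to_world': array([[ 9.84952200e-01,  9.09738087e-02, -1.46945330e-01,
         2.63564506e+02],
       [-1.72394015e-01,  5.77312734e-01, -7.98116728e-01,
        -1.29642890e+03],
       [ 1.22256916e-02,  8.11439322e-01,  5.84308787e-01,
         1.08265398e+03],
       [ 0.00000000e+00,  0.00000000e+00,  0.00000000e+00,
         1.00000000e+00]])}
{'time_s': 0.1, 'qpos': array([-1.4022127 ,  0.53710852, -0.00443317,  1.538754  ,  0.00261652,
        1.06730515, -0.07121715]), 'joint_velocities': array([ 0.00122475, -0.00043584, -0.00065928, -0.00276026,  0.00125355,
       -0.0007151 ,  0.00062312]), 'tau': array([ 1.67810023e-03, -5.84564495e+01,  1.05130043e+00, -2.59779400e+01,
        1.25985715e-02,  4.61314936e-03, -2.34292236e-05]), 'eef_pos': array([151.10166461, 631.61498254, 230.49694259]), 'orientation': array([-3.67854534e-01, -3.11992981e+00,  2.46390482e-03]), 'ft_force': array([ 0.05243875, -0.15025384, -0.40612573]), 'wrist_torque': array([ 0.02992618,  0.03727536, -0.0367802 ]), 'gripper_force': 0.0, 'gripper_width': 0.9998687421719774}
```

View pics/top0.png

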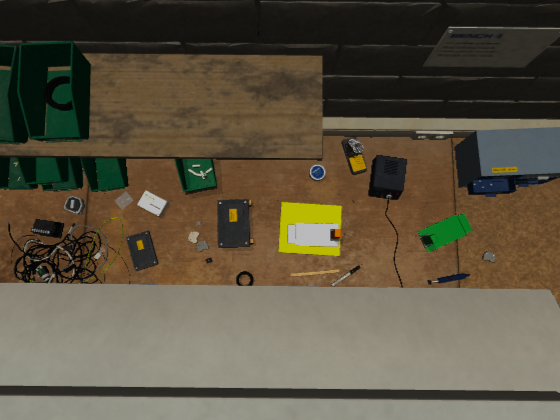

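View pics/side0.png

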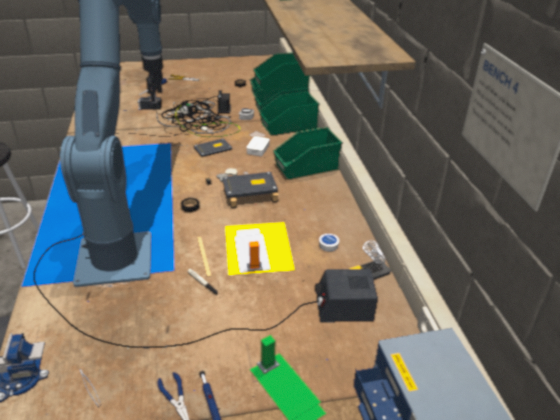

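Top view: the orange-handled lifter is at (335,235) on the yellow mat (310,230), and its green look-alike is at (445,232). The larger cover is at (233,223) on bearers, with the smaller one at (143,250), and the tin is at (318,172). I choose the orange lifter and the larger cover, then measure and check both in one crop.

```bash
python3 - <<'E'
from h import *
z=np.load('pics/top0.npz');im,d=z['im'],z['d']; s=np.load('pics/side0.npz')
v,u=np.mgrid[:420,:560]
P=world('top',np.c_[u.ravel(),v.ravel()],d=d.ravel()).reshape(420,560,3)
hsv=cv2.cvtColor(im,cv2.COLOR_RGB2HSV)
def rep(n,m,roi):
    M=np.zeros(m.shape,bool);x0,y0,x1,y1=roi;M[y0:y1,x0:x1]=m[y0:y1,x0:x1]
    k,l,st,_=cv2.connectedComponentsWithStats(M.astype(np.uint8));i=1+st[1:,4].argmax();M=l==i
    p=P[M&(d>0)];zm=np.median(p[:,2]);
    c=np.argwhere(M)[:,::-1]; w=world('top',c,z=zm)
    r=cv2.minAreaRect(w[:,:2].astype(np.float32)); print(n,M.sum(),'z',np.percentile(p[:,2],[5,50,95]).round(1),'rect',np.round(r[0],1),np.round(r[1],1),round(r[2],1),'mean',w.mean(0).round(1))
H,S,V=hsv[...,0].astype(int),hsv[...,1],hsv[...,2]
roi=(270,195,350,262)
rep('mat',(((H>22)&(H<35)&(S>150)&(V>120))|((S<60)&(V>150))|((H>5)&(H<20)&(S>150)&(V>120))),roi)
rep('blade',(S<60)&(V>150),roi)
rep('handle',(H>3)&(H<20)&(S>180)&(V>120),(322,220,345,245))
rep('cover',(V<75)&(S<120),(212,192,256,255))
rep('label',(H>18)&(H<35)&(S>150)&(V>100),(224,204,244,226))
rep('tin',((S<90)&(V>120))|((H>95)&(H<130)&(S>80)),(305,160,330,185))
for q in [(233,230),(240,225),(143,255),(335,235),(300,235),(195,175),(210,165),(355,150),(388,177),(388,197),(200,100),(280,330),(280,290),(196,238)]: print(q,P[q[1],q[0]].round(0))
c=np.hstack([cv2.resize(im[190:262,205:355],None,fx=5,fy=5,interpolation=2)]);cv2.imwrite('pics/crop.png',c[:,:,::-1])
E
```

```text
mat 3007 z [-4.   3.9 11.8] rect [441.7 -12.9] [243.8 203. ] 87.1 mean [441.4  -9.2   3.9]
blade 994 z [-1.7  5.5 12.6] rect [417.7 -21.3] [193.7  88.5] 88.9 mean [417.4 -16.2   5.5]
handle 48 z [ 92.4  98.6 106.8] rect [ 416.  -108.1] [18.6 26.5] 89.5 mean [ 416.  -108.    98.6]
cover 1381 z [44.  51.7 58.8] rect [454.9 283.5] [183.5 127.8] 2.8 mean [451.3 286.   51.7]
label 103 z [45.7 51.4 57.8] rect [484.4 289.4] [47. 27.] 1.5 mean [484.5 289.3  51.4]
tin 189 z [ 5.5 24.9 32.9] rect [665.6 -38.5] [59.3 60.4] 45.8 mean [665.7 -39.5  24.9]
(233, 230) [426. 286.  54.]
(240, 225) [446. 260.  52.]
(143, 255) [330. 638.  10.]
(335, 235) [407. -99.  92.]
(300, 235) [413.  28.  11.]
(195, 175) [650. 448.  12.]
(210, 165) [694. 391.  -1.]
(355, 150) [ 738. -181.   82.]
(388, 177) [ 629. -302.   99.]
(388, 197) [ 562. -313.   43.]
(200, 100) [734. 331. 578.]
(280, 330) [ 192.  102. 1257.]
(280, 290) [ 234.  103. 1225.]
(196, 238) [398. 434.  13.]
```

View pics/crop.png

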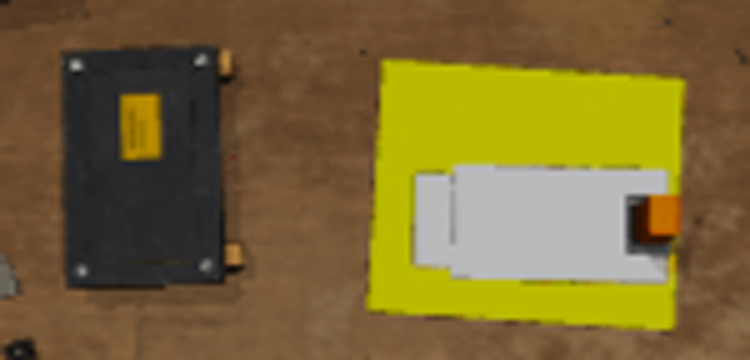

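The crop confirms the choice: the orange handle is at crop (665,216) on the pale blade, and the larger cover with its yellow label spans crop (63–225, 47–287), with bearer ends at (225,62) and (234,255). Next I refine the cover edges, and I start turning the arm.

```bash
python3 - <<'E'
from h import *
def f(p,z): return world('top',np.float64(p)/5+[205-.4,190-.4],z=z)[:,:2].round(1)
print('cover top corners +y+x,+y-x (z54)',f([(63,52),(70,287)],54).tolist(),'-y+x,-y-x',f([(218,47),(225,283)],54).tolist())
print('bearer ends z20',f([(225,62),(234,255)],22).tolist())
print('mat corners z2',f([(380,60),(685,78),(676,330),(367,312)],2).tolist(),f([(380,60),(685,78),(676,330),(367,312)],2).mean(0))
print('handle',f([(665,216)],98)); print('blade corners',f([(455,165),(668,170),(668,283),(453,277)],5).tolist(),'tip',f([(415,172),(413,266)],5).tolist())
E
python3 -m creep '[[0,0,-0.02,0,0,-0.1],[0,0,-0.04,0,0,-0.213],[0,0,-0.05,0,0,-0.213]]' 1
```

```text
cover top corners +y+x,+y-x (z54) [[541.8, 349.8], [360.8, 338.6]] -y+x,-y-x [[546.9, 230.1], [364.9, 220.9]]
bearer ends z20 [[540.6, 226.7], [388.8, 216.6]]
mat corners z2 [[546.7, 104.9], [534.6, -137.7], [335.3, -128.3], [346.9, 113.1]] [440.875 -12.   ]
handle [[ 414.9 -108.5]]
blade corners [[462.9, 44.9], [460.5, -123.0], [371.6, -122.1], [374.7, 46.1]] tip [[457.0, 76.4], [383.0, 77.4]]
time_s: 0.48
eef_pos: [151.3, 632.4, 282.0]
orientation: [-0.036, -3.141, -0.001]
ft_force: [0.2, 0.4, -0.8]
gripper_width: 0.998
gripper_force: 0.0
```

```bash
python3 -m creep '[[-0.02,-0.02,0,0,0,0],[-0.055,-0.053,0,0,0,0],[-0.095,-0.092,0,0,0,0],[-0.137,-0.132,0,0,0,0],[-0.178,-0.172,0,0,0,0],[-0.22,-0.213,0,0,0,0],[-0.262,-0.253,0,0,0,0],[-0.3,-0.295,0,0,0,0],[-0.325,-0.345,0,0,0,0],[-0.325,-0.4,0,0,0,0],[-0.318,-0.455,0,0,0,0],[-0.31,-0.51,0.02,0,0,0],[-0.302,-0.565,0.04,0,0,0],[-0.295,-0.62,0.06,0,0,0],[-0.288,-0.67,0.08,0,0,0],[-0.283,-0.71,0.1,0,0,0],[-0.281,-0.733,0.12,0,0,0],[-0.281,-0.733,0.12,0,0,0],[-0.281,-0.733,0.12,0,0,0]]'
python3 - <<'E'
from h import *
s=read_state();print(s['qpos'].round(2)); im,d=snap('top','t1');im2,_=snap('side','s1')
c=np.vstack([cv2.resize(im[195:265,265:355],(450,350),interpolation=2)]);c2=cv2.resize(im2[150:280,180:320],(377,350),interpolation=2)
cv2.imwrite('pics/c1.png',np.hstack([c[:,:420],c2])[:,:,::-1])
E
```

```text
time_s: 2.85
eef_pos: [416.5, -105.9, 161.6]
orientation: [0.035, 3.141, 0.001]
ft_force: [-0.1, 0.3, -0.4]
gripper_width: 1.002
gripper_force: 0.0
[-0.14  0.28  0.33  2.17 -0.14  0.71  1.83]
```

View pics/c1.png

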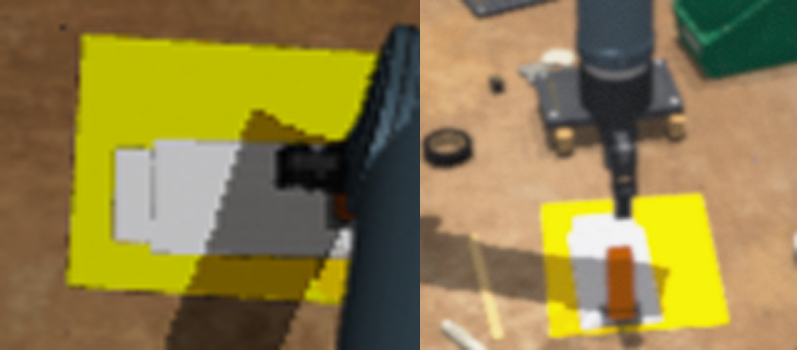

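The gripper (side crop (622,215)) is lined up over the orange handle (620,285). Now I descend and grip.

```bash
python3 -m creep '[[0.001,-0.0015,0.02,0,0,0.003],[0.001,-0.0015,0.05,0,0,0.003],[0.001,-0.0015,0.08,0,0,0.003],[0.001,-0.0015,0.095,0,0,0.003],[0.001,-0.0015,0.102,0,0,0.003],[0.001,-0.0015,0.102,0,0,0.003],[0.001,-0.0015,0.102,0,0,0.003]]' 1
python3 -m creep '[[0,0,0,0,0,0],[0,0,0,0,0,0],[0,0,0,0,0,0],[0,0,0,0,0,0],[0,0,0,0,0,0],[0,0,0,0,0,0],[0,0,0,0,0,0],[0,0,0,0,0,0]]' 0 90
```

```text
time_s: 3.82
eef_pos: [415.9, -108.3, 60.0]
orientation: [0.039, 3.14, -0.0]
ft_force: [-0.2, -0.0, 1.0]
gripper_width: 1.0
gripper_force: 0.0
time_s: 4.82
eef_pos: [415.5, -108.3, 59.6]
orientation: [0.039, 3.141, 0.0]
ft_force: [-0.1, 0.3, 6.3]
gripper_width: 0.273
gripper_force: 88.3
```

```bash
python3 -m creep '[[0,0,-0.005,0,0,0],[0,0,-0.015,0,0,0],[0,0,-0.03,0,0,0],[-0.005,0.01,-0.04,0,0,-0.01],[-0.015,0.035,-0.04,0,0,-0.02],[-0.03,0.065,-0.04,0,0,-0.04],[-0.045,0.09,-0.03,0,0,-0.06],[-0.051,0.102,-0.02,0,0,-0.068],[-0.0525,0.1046,-0.0145,0,0,-0.068],[-0.0525,0.1046,-0.0145,0,0,-0.068],[-0.0525,0.1046,-0.0145,0,0,-0.068]]'
python3 - <<'E'
from h import *
im,d=snap('top','t2');im2,_=snap('side','s2')
c=cv2.resize(im[190:260,205:355],(800,373),interpolation=2);c2=cv2.resize(im2[160:260,190:320],(800,615)[:2],interpolation=2)
cv2.imwrite('pics/c2.png',c[:,:,::-1]);cv2.imwrite('pics/c2s.png',cv2.resize(im2[150:270,190:330],(700,600),interpolation=2)[:,:,::-1])
E
```

```text
time_s: 6.2
eef_pos: [469.8, -6.1, 74.0]
orientation: [0.065, -3.141, 0.001]
ft_force: [0.8, -0.2, -0.9]
gripper_width: 0.265
gripper_force: 88.1
```

View pics/c2.png

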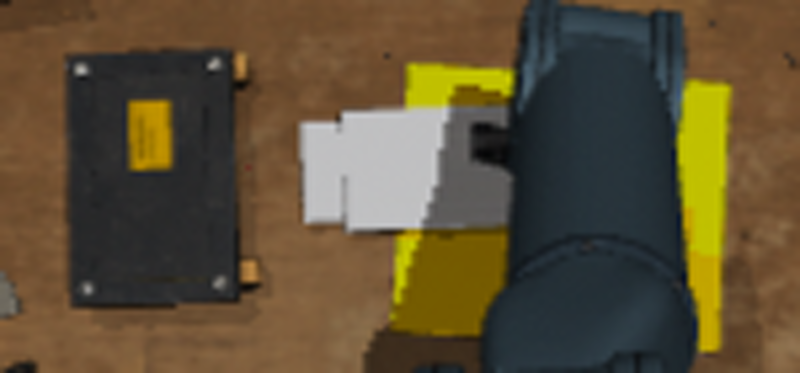

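View pics/c2s.png

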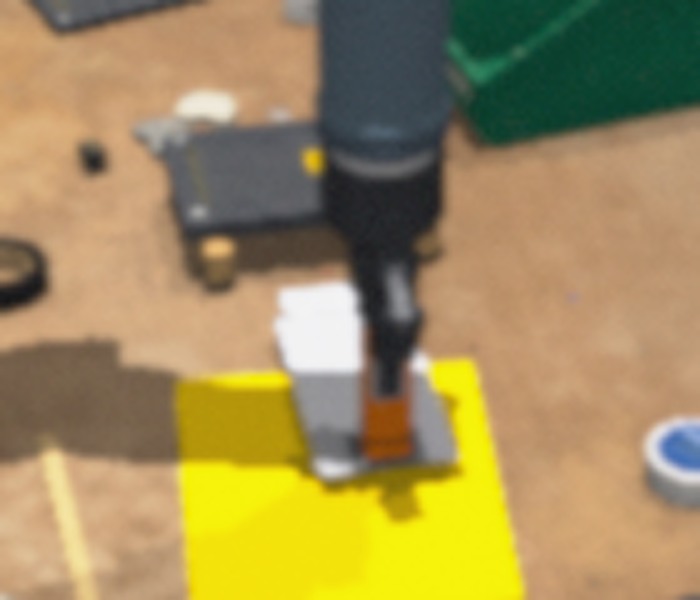

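The top crop shows the blade with its tip at (300–304, 122–223) pointing at the gap between the bearer ends (240,66) and (250,272). The side crop shows the -x tip corner at (279,290) and the blade's rear corners at (320,475) and (456,460).

```bash
python3 - <<'E'
from h import *
def f(p,z): return world('top',np.float64(p)/(800/150)+[204.6,189.6],z=z)
b=f([(340,111),(447,107),(347,232),(510,228),(300,122),(304,223)],18)[:,:2];print('blade',b.round(1).tolist())
print('yaw',[round(float(np.degrees(np.arctan2(*(p-q)[::-1]))),2) for p,q in((b[0],b[1]),(b[2],b[3]))])
print('bearers',f([(240,66),(250,272)],35)[:,:2].round(1).tolist())
print('cover',f([(68,56),(73,306),(236,52),(240,300)],54)[:,:2].round(1).tolist())
# two-view tip corner
def ray(n,uv):
    a=world(n,[uv],z=0)[0];c=np.array(camera_info(n)['cam_to_world'])[:3,3];return c,(a-c)/np.linalg.norm(a-c)
for t,s in(((304,223),(279,290)),((347,232),(277,325))):
    c1,d1=ray('top',np.array(t)/(800/150)+[204.6,189.6]);c2,d2=ray('side',np.array(s)/5+[189.6,149.6])
    k=np.linalg.lstsq(np.c_[d1,-d2],c2-c1,rcond=None)[0];print('pt',(c1+d1*k[0]).round(1),'gap',np.linalg.norm(c1+d1*k[0]-c2-d2*k[1]).round(1))
print('rear at z18',world('side',np.array([(320,475),(456,460)])/5+[189.6,149.6],z=16.).round(1).tolist())
E
```

```text
blade [[508.5, 152.6], [512.2, 73.8], [419.1, 146.3], [423.2, 27.1], [500.0, 182.0], [425.4, 177.8]]
yaw [92.73, 91.97]
bearers [[538.5, 225.8], [387.8, 215.5]]
cover [[541.5, 349.2], [360.8, 339.8], [545.6, 227.6], [366.3, 221.0]]
pt [425.3 177.8  18.8] gap 3.5
pt [419.6 146.4  12.5] gap 3.7
rear at z18 [[429.5, -19.8, 16.0], [516.6, -18.6, 16.0]]
```

Blade is level (z about 16), 92.3° yaw, and about 2 mm off the tunnel's middle. Inserting 190 mm.

```bash
python3 -m creep '[[0,0.01,0,0,0,0],[0,0.025,0,0,0,0],[0,0.045,0,0,0,0],[-0.001,0.065,0,0,0,0],[-0.001,0.085,0,0,0,0],[-0.001,0.105,0,0,0,0],[-0.001,0.125,0,0,0,0],[-0.001,0.145,0,0,0,0],[-0.001,0.165,0,0,0,0],[-0.001,0.18,0,0,0,0],[-0.001,0.19,0,0,0,0],[-0.001,0.191,0,0,0,0],[-0.001,0.191,0,0,0,0]]'
python3 - <<'E'
from h import *
im,d=snap('top','t3');im2,_=snap('side','s3')
cv2.imwrite('pics/c3.png',np.hstack([cv2.resize(im[185:265,200:280],(400,400),interpolation=2),cv2.resize(im2[150:230,210:290],(400,400),interpolation=2)])[:,:,::-1])
E
```

```text
time_s: 7.92
eef_pos: [463.0, 185.2, 73.8]
orientation: [0.067, -3.141, 0.001]
ft_force: [-0.0, 0.4, -1.6]
gripper_width: 0.27
gripper_force: 88.2
```

View pics/c3.png

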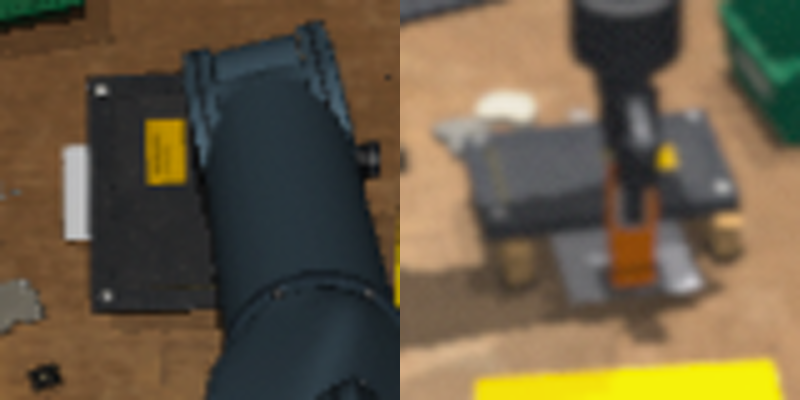

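The tip shows beyond the cover's far rim at crop (63–90, 145–240), the blade is clear between the bearers, and there is no contact force. Lifting slowly.

```bash
python3 -m creep '[[0,0,-0.005,0,0,0],[0,0,-0.01,0,0,0],[0,0,-0.013,0,0,0],[0,0,-0.015,0,0,0],[0,0,-0.017,0,0,0],[0,0,-0.019,0,0,0],[0,0,-0.021,0,0,0],[0,0,-0.023,0,0,0],[0,0,-0.026,0,0,0],[0,0,-0.03,0,0,0],[0,0,-0.036,0,0,0],[0,0,-0.042,0,0,0],[0,0,-0.049,0,0,0],[0,0,-0.054,0,0,0],[0,0,-0.057,0,0,0],[0,0,-0.058,0,0,0],[0,0,-0.058,0,0,0],[0,0,-0.058,0,0,0]]'
python3 - <<'E'
from h import *
im,d=snap('top','t4');im2,_=snap('side','s4')
cv2.imwrite('pics/c4.png',np.hstack([cv2.resize(im[185:265,200:280],(400,400),interpolation=2),cv2.resize(im2[150:230,210:290],(400,400),interpolation=2)])[:,:,::-1])
E
```

```text
time_s: 10.28
eef_pos: [462.9, 185.8, 131.6]
orientation: [0.068, -3.141, 0.0]
ft_force: [0.2, 1.0, -3.0]
gripper_width: 0.27
gripper_force: 88.0
```

View pics/c4.png

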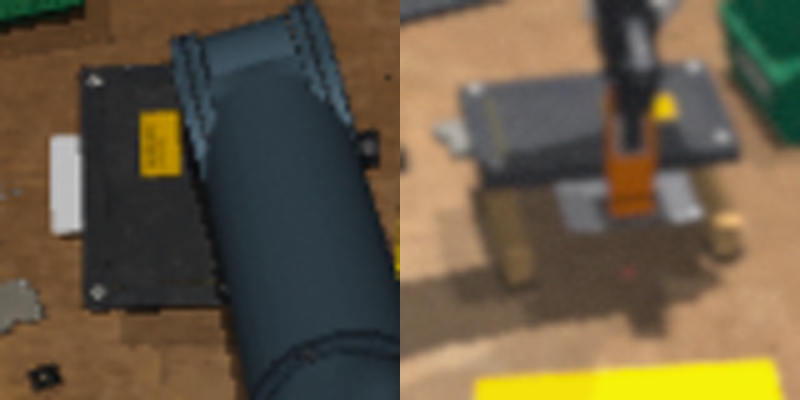

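The cover sits level on the blade, clear of the bearers (side crop: cover at (460–740, 60–180), bearers bare below it). Carrying it gently back over the mat.

```bash
python3 -m creep '[[0.0005,-0.004,0,0,0,0.001],[0.001,-0.010,0,0,0,0.003],[0.002,-0.018,0,0,0,0.005],[0.003,-0.028,0,0,0,0.0075],[0.0045,-0.040,0,0,0,0.011],[0.006,-0.054,0,0,0,0.0145],[0.008,-0.070,0,0,0,0.019],[0.010,-0.088,0,0,0,0.0235],[0.012,-0.106,0,0,0,0.028],[0.014,-0.124,0,0,0,0.033],[0.016,-0.142,0,0,0,0.038],[0.018,-0.160,0,0,0,0.043],[0.020,-0.178,0,0,0,0.048],[0.022,-0.196,0,0,0,0.0525],[0.024,-0.214,0,0,0,0.057],[0.026,-0.231,0,0,0,0.062],[0.028,-0.247,0,0,0,0.066],[0.0295,-0.261,0,0,0,0.070],[0.031,-0.273,0,0,0,0.073],[0.032,-0.282,0,0,0,0.076]]'
python3 -m creep '[[0.0005,-0.006,0,0,0,0.001],[0.001,-0.009,0,0,0,0.002],[0.001,-0.010,0.004,0,0,0.002],[0.001,-0.010,0.010,0,0,0.002],[0.001,-0.010,0.018,0,0,0.002],[0.001,-0.010,0.027,0,0,0.002],[0.001,-0.010,0.036,0,0,0.002],[0.001,-0.010,0.044,0,0,0.002],[0.001,-0.010,0.050,0,0,0.002],[0.001,-0.010,0.053,0,0,0.002],[0.001,-0.010,0.054,0,0,0.002],[0.001,-0.010,0.054,0,0,0.002]]'
python3 - <<'E'
from h import *
im,d=snap('top','t5');im2,_=snap('side','s5')
cv2.imwrite('pics/c5.png',np.hstack([cv2.resize(im[190:270,270:350],(400,400),interpolation=2),cv2.resize(im2[200:290,205:305],(400,360),interpolation=2)[:,:].repeat(1,0) if 0 else cv2.resize(im2[200:300,205:305],(400,400),interpolation=2)])[:,:,::-1])
E
```

```text
time_s: 12.88
eef_pos: [443.2, -97.9, 131.8]
orientation: [0.052, 3.141, 0.0]
ft_force: [1.0, 0.3, -2.4]
gripper_width: 0.274
gripper_force: 88.1
time_s: 14.38
eef_pos: [442.0, -107.2, 77.9]
orientation: [0.055, 3.141, -0.0]
ft_force: [0.0, 0.5, -1.6]
gripper_width: 0.27
gripper_force: 88.1
```

View pics/c5.png

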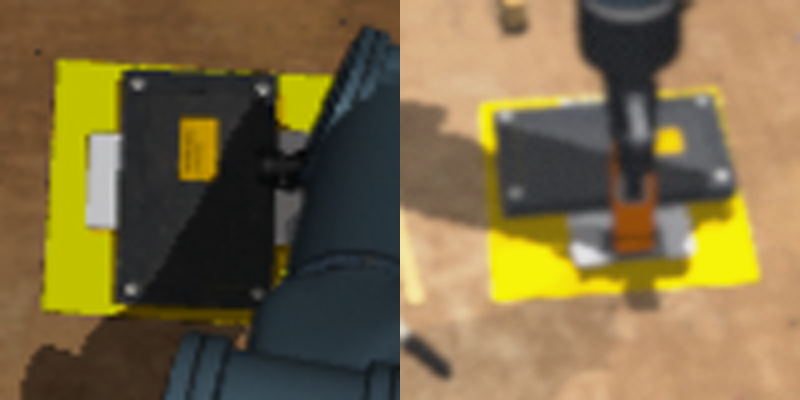

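The cover lies over the mat (top crop centre about (197,190)) with the blade beneath it. Lowering the last 18 mm slowly.

```bash
python3 - <<'E'
from h import *
print(world('top',[np.array((197,190))/5+[269.6,189.6]],z=42))
E
python3 -m creep '[[0,0,0.003,0,0,0],[0,0,0.006,0,0,0],[0,0,0.009,0,0,0],[0,0,0.0115,0,0,0],[0,0,0.0135,0,0,0],[0,0,0.015,0,0,0],[0,0,0.016,0,0,0],[0,0,0.0168,0,0,0],[0,0,0.0173,0,0,0],[0,0,0.0178,0,0,0],[0,0,0.0178,0,0,0],[0,0,0.0178,0,0,0]]'
```

```text
[[439.49299792  -5.58405908  42.        ]]
time_s: 15.98
eef_pos: [441.9, -107.2, 60.0]
orientation: [0.055, 3.141, -0.0]
ft_force: [-0.8, 0.1, -1.9]
gripper_width: 0.27
gripper_force: 88.1
```

```bash
python3 -m creep '[[0,0,0.0003,0,0,0],[0,0,0.0006,0,0,0],[0,0,0.0009,0,0,0],[0,0,0.0011,0,0,0],[0,0,0.0011,0,0,0]]'
```

```text
time_s: 16.6
eef_pos: [441.9, -107.2, 59.6]
orientation: [0.055, 3.141, 0.001]
ft_force: [-3.6, 1.7, 11.4]
gripper_width: 0.267
gripper_force: 89.9
```

Contact made at about 11 N. I relax the grip, open partly, and retreat upward.

```bash
python3 -m creep '[[0,0,-0.0003,0,0,0],[0,0,-0.0005,0,0,0],[0,0,-0.0005,0,0,0]]' - 20
python3 -m creep '[[0,0,0,0,0,0],[0,0,0,0,0,0],[0,0,0,0,0,0],[0,0,0,0,0,0]]' 0.6
python3 -m creep '[[0,0,-0.003,0,0,0],[0,0,-0.01,0,0,0],[0,0,-0.025,0,0,0],[0,0,-0.05,0,0,0],[0,0,-0.08,0,0,0],[0,0,-0.12,0,0,0],[0,0,-0.15,0,0,0],[0,-0.05,-0.16,0,0,0],[0,-0.1,-0.16,0,0,0],[0,-0.15,-0.16,0,0,0],[0,-0.15,-0.16,0,0,0],[0,-0.15,-0.16,0,0,0]]'
python3 - <<'E'
from h import *
im,d=snap('top','t6');im2,_=snap('side','s6')
cv2.imwrite('pics/c6.png',np.hstack([cv2.resize(im[150:270,260:380],(400,400),interpolation=2),cv2.resize(im2[200:300,205:305],(400,400),interpolation=2)])[:,:,::-1])
E
```

```text
time_s: 16.98
eef_pos: [441.9, -107.2, 59.6]
orientation: [0.055, 3.141, 0.0]
ft_force: [-2.3, 0.8, 6.1]
gripper_width: 0.267
gripper_force: 89.2
time_s: 17.48
eef_pos: [441.9, -107.2, 59.4]
orientation: [0.055, 3.141, -0.0]
ft_force: [0.8, 0.1, -0.1]
gripper_width: 0.598
gripper_force: 0.0
time_s: 18.98
eef_pos: [436.6, -256.5, 219.9]
orientation: [0.055, 3.141, 0.001]
ft_force: [0.5, 0.3, -0.6]
gripper_width: 0.6
gripper_force: 0.0
```

View pics/c6.png

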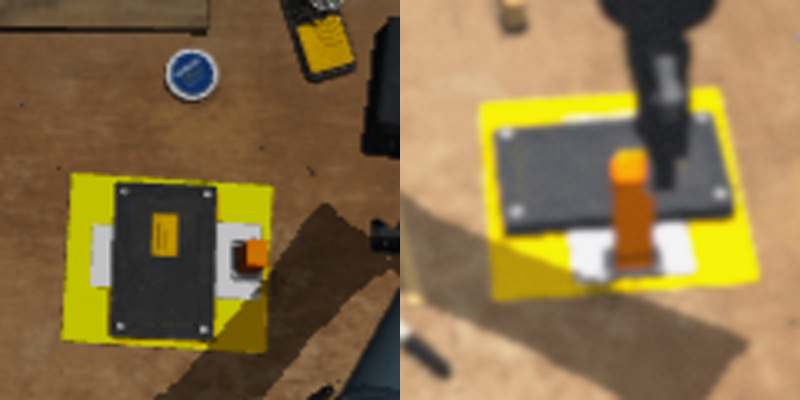

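The cover (crop (163,262)) lies flat on the blade over the mat's middle (167,263). The lifter stands released at (257,254), the tin is untouched at (191,74), and the gripper is clear.

```bash
python3 -c "
from rig import *
print(sign_off())"
```

```text
the job is handed in; nothing more can be done
None
```

The job is handed in at about 19 s: the cover lies flat on the lifter's blade, within about 7 mm of the mat's centre as measured just before set-down; the lifter is released and the tin wasn't moved. The hand-in gave no verdict.

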